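Dust the tint plate and click it into the polariscope

TASK

Get the polariscope ready to check the blown bulb for strain: with the filter slide still drawn out, dust the tint plate with the bench air gun by squeezing its trigger right in, and let the trigger spring back. Then push the filter slide in by its knob until you feel the ball click into the first notch, without running on past it, and finish still gripping the knob with the slide sitting still in that notch. Leave the bottle, the flask and the paddle where they are.

Things in the scene. Friction and masses are not known exactly. Their poses are not given: they have to be found in the camera images.
- polariscope: Grey bench strain viewer, fixed. Origin on the bench under the light beam; z up; x along the slide rail (+x = slide goes in, away from the robot); y from slide (y = 0) to lamp house (150 x 120 mm, 190 mm high, from y = 165 mm). Specimen bulb at y = 85 mm, top 145 mm. Gate round the beam: |x| under 36 mm, 161 mm high. Black hood at y = -19 to -122 mm, top 161 mm.
- slide_travel (a joint): Slide's push-in along polariscope +x, m. 0 = drawn out to its stop; 0.070 = ball seated in the first notch (tint plate in the beam); 0.130 = second notch; 0.134 = inner stop. Starts at 0 to 0.020. Rubs with about 2 N. The ball draws the slide to the notch's middle over the last 3 mm; leaving a notch takes about 9 to 11 N, so a sharp rise of resistance means the ball is seated.
- knob_grip (a point): Middle of the gripping part of the knob, 22 mm above the knob's underside, 173 mm above the bench.
- tint_plate (a point): Centre of the tint plate, the round 46 mm glass nearer the slide's inner end; it stands in the beam when it is over the polariscope's x = 0.
- air_gun: Pistol-shaped air gun lying on its side in a fixed stand, in a level plane 120 mm above the bench. Origin on the bench under the barrel; z up; nozzle along +y, aimed at the drawn-out tint plate; grip along -x towards the robot: y -14 to +14 mm, 26 mm thick in z, x -11 to -117 mm. A copper pipe runs on to x = -168 mm, then down. Nothing stands above grip and trigger.
- air_trigger (a joint): Swing of the trigger, rad: 0 = released, 0.24 = fully in at its stop. It turns about an upright axis at the gun's x = -12, y = 34 mm; its free end moves towards the grip (gun's -y). Sprung: about 4 N at the start, 9 N at the stop, pressed 50 mm from the hinge.
- trigger_pad (a point): Place to press on the trigger's front (+y) face, 50 mm from its hinge: gun x = -62, y = 38 mm, 120 mm up when released; it moves 12 mm towards the grip when fully in. Blade 62 mm long, 8 mm thick, 18 mm high. Trigger's front to grip's back: 52 mm released, 40 mm squeezed.
- amber_bottle: Brown glass bottle, 68 mm in diameter, 165 mm high, loose, standing to the robot's left; origin at the centre of its underside. To be left alone.
- flask: Conical glass flask, 80 mm in diameter, 125 mm high, loose, standing to the robot's right; origin at the centre of its underside. To be left alone. Beyond it, farther out to the right and clear of the work, stands a fixed wooden rack of bent glass tubes, 120 x 300 mm, 195 mm high.
- paddle: Wooden-handled steel paddle lying on the bench between robot and bottle, loose. To be left alone.
- beam (a point): Light beam's axis at the slide rail, 120 mm above the polariscope's origin, same axes; the beam runs along y.
- filter_slide: Upright aluminium filter slide in the rail, 167 mm long, 6 mm thick, top edge 152 mm above the bench, with two 46 mm round filters. On its near (robot) end stands its black upright knob, 22 mm in diameter, 36 mm high. Origin under the knob's centre, 151 mm above the bench, at polariscope y = 0, x = joint - 0.185 m; same axes. Nothing within 60 mm of the knob is higher than its middle.
There are look-alikes about, which are no part of the job. Several things look just like the air_gun: the one meant starts farthest from the robot's base.

How it is judged:
On the way, in this order (a step that is already met when the one before it is completed fails the run):
1. the air gun's trigger is squeezed in while the slide is still drawn out (value of joint air_trigger above 0.19 rad and value of joint slide_travel below 0.035 m), for 0.2 s.
2. the trigger has sprung back and the hand is off the gun (value of joint air_trigger below 0.03 rad and contact force between the fingers and air_gun below 0.2 N), for 0.2 s.
3. the slide is in the first notch (value of joint slide_travel between 0.068 and 0.072 m), for 0.3 s.
At the end, for the whole second after the job is handed in: The slide stands still within 2 mm of the first notch (joint 0.070 m), the fingers grip its knob (more than 5 N, the grasp point within 30 mm of the knob's middle), and the trigger is released (under 0.03 rad) (all of step 3 and velocity of joint slide_travel between -0.003 and 0.003 m/s and contact force between the fingers and filter_slide above 5 N and distance between the grasp point and knob_grip below 0.03 m and value of joint air_trigger below 0.03 rad); the arm keeps its last pose, push and grip.
It fails at once if the slide is run on past the first notch (more than 12 mm beyond it) (value of joint slide_travel above 0.082 m).
It fails at once if the bottle, the flask or the paddle is shifted by more than 20 mm (distance of any of amber_bottle, flask, paddle from where it was at the start of the episode above 0.02 m).
It also fails if it takes over 45 s, if anything falls off the work surface, if the arm or the gripper's body presses on something with over 40 N, if the wrist force passes 120 N, or if a joint passes its speed limit or range.

ROBOT

A 6-joint arm with a two-finger parallel gripper is mounted at the origin on the work surface. World frame = base frame: x ahead of the robot, y to its left, z up, the work surface at z = 0. Lengths are in m, angles in rad, forces in N, time in s.
With the tool pointing down it reaches from about 0.3 to 0.875 m from the base axis. Payload 6.4 kg.
Tool frame: the origin (TCP) lies on the centre line of the jaws, within the pads' length; the fingertips stand 14 mm ahead of it and the grasp point (between the pads) lies 5 mm behind it; z points along the fingers, y is the direction in which the jaws open and shut (so a half turn about z gives the same grasp; the last joint's range is limited). The gripper opens to 85 mm and grips with 20 to 120 N. Pads are 22 mm wide; open, the fingers measure 114 mm over their backs; the gripper's body (76 mm by 85 mm) begins 54 mm behind the grasp point. The pads swing forward as they close: fully open they stand 13 mm farther back than shut.
Start: joints at [1.116, 0.181, 1.607, -0, 1.354, -0.206], TCP at [0.142, 0.557, 0.245] pointing down, gripper open.
Joint ranges: [-2.99, 2.99], [-0.89, 2.07], [0.3, 2.58], [-1.14, 4.28], [0, 2.63], [-3.12, 3.12]. Speed limits (rad/s): [2.57, 2.57, 3.01, 3.14, 3.14, 3.14].

INTERFACE

Orientations are given as a unit quaternion [w, x, y, z].
In Python, from bench import * gives the robot as it stands.
- The arm moves only by the tool servo_tool, never from a script. Its argument "plan" is a list that holds one entry, the list of rows, each a list of 5 numbers: the shift along the world's x, y, z in m, then the turn about the world's z in rad, then the gripper command: -1 is shut, 1 is fully open, values between are in proportion. In form: [[[tx, ty, tz, roll, claw], ...]]. A call has 1 to 8 rows; each row shifts and turns the commanded pose from where the row before left it; what a row does not reach is not made up. A row lasts 1/10 s, in which the tool goes at most 50 mm and 8.59 degrees, less where a joint would pass 70% of its speed; a pose out of reach is approached as far as the arm can. A call with a gripper value outside its range is refused whole. The fingers move at their own pace and stop on an object; the grip force is fixed at half the most. Time passes only in rows, so rows that do not move let the fingers close. It gives the time, the measured TCP pose, the force and the opening at its end, in the units of the state.
- get_obs(): the state, without advancing time (a new reading comes with each control period).
- camera(name): name is "scene" or "side" or "wrist"; returns a dict with "img" (420x560x3 uint8, blue, green, red), "camera_matrix" (3x3 intrinsics, pixels), "rvec" (rotation vector, rad) and "tvec" (3), from world to camera coordinates, as OpenCV has them. Camera axes: x right, y down, z forward; pixel columns grow to the right and rows downward; lengths in m; the calibration is good to about 2 mm. A picture is of the moment at which its call begins. There is no depth.
- hand_in(): hands the job in, once; it reports no verdict.
Trained networks look in a picture, given as the dict that the camera call returned (one of the last four; its "shot" number tells which), for a name from the list of things; names that differ only in an ending like _2 or _b are one class to them, and where a whole thing is asked for, a point or a joint stands for the part that bears it (a point fixed in the world has none). Each returns a list of dicts, best first, with "conf" (0 to 1); they miss things now and then, are a little off and sometimes report something else, mostly with a low value. They report only what shows in the picture. A call takes as long as a camera call. They do not tell look-alikes from the thing itself.
- trace(picture, thing): "mask" (420x560 bool, what is visible of it) and "rect" ([left, top, right, bottom] as shares, 0 to 1, of the picture: columns of its width, rows of its height, round what is visible of it).
- pinpoint(picture, thing): "centre" ([row, column] as shares, 0 to 1, of the picture: columns of its width, rows of its height: a listed point, or the origin of a listed thing).
The state is a dict: "time_s": time; "q": joint angles; "dq": joint speeds; "joint_efforts": joint torques, N m; "eef_pos": TCP position; "eef_rot": TCP orientation; "wrist_force": force on the tool from outside, world axes, zero at the start; "torque": the same for the moment, N m; "opening": opening from 0.0 (shut) to 1.0 (fully open).
Only numpy, scipy, OpenCV 4.12 (cv2) and the standard library are available. Lean on these libraries where they do the work, as an engineer would, in place of code of your own. Each camera call takes 0.05 s, during which the arm holds its last target.

## Working session

There is one attempt and no reset: what is moved stays moved. The work goes in short steps, Python scripts to look and compute and a tool call to move; the robot and the scene stay as the last step left them, time stands still between calls to the robot, and variables do not carry over. Pictures are saved under pics/ and viewed, and the job is handed in when it is done.

Besides the shell and the picture viewer there is one more tool, called after ">>>" as a command line: name --argument value ..., lists and objects as JSON in quotes. servo_tool: Moves the arm, as the interface text tells. Its arguments: {"type":"object","properties":{"plan":{"type":"array"}},"required":["plan"]}

```bash
mkdir -p pics
python3 - <<'E'
from bench import *
import cv2,pickle
o=get_obs();print(o)
for n in ["scene","side","wrist"]:
    p=camera(n);cv2.imwrite(f"pics/a_{n}.png",p["img"]);pickle.dump(p,open(f"pics/a_{n}.pkl","wb"))
    print(n,p["camera_matrix"].tolist(),p["rvec"],p["tvec"],p["shot"])
    for t in ["air_gun","trigger_pad","knob_grip","tint_plate","beam","polariscope","filter_slide","amber_bottle","flask"]:
        try:
            print(n,t,[(round(r["conf"],2),round(r["centre"][1]*560),round(r["centre"][0]*420)) for r in pinpoint(p,t)])
        except Exception as e: print(t,e)
E
```

```text
{'time_s': 0.0, 'q': array([ 1.11572219e+00,  1.81566045e-01,  1.60800345e+00, -1.37930465e-06,
        1.35380497e+00, -2.06286334e-01]), 'dq': array([-1.09210287e-03, -1.16243795e-03,  8.10761407e-04, -1.00265394e-03,
        3.00234186e-05,  1.36101213e-03]), 'joint_efforts': array([-1.23533482e-03, -4.44865930e+01, -3.51337659e+01, -2.84312628e-04,
        8.91505071e-03, -3.04510525e-05]), 'eef_pos': array([0.14131986, 0.55681685, 0.24437228]), 'eef_rot': array([-2.88627802e-04,  1.24073144e-01,  9.92272675e-01, -8.42855485e-04]), 'wrist_force': array([-0.17740549,  0.5699194 ,  0.14129053]), 'torque': array([0.05459345, 0.03215899, 0.01826936]), 'opening': 1.0005308381319091}
scene [[431.2248607470483, 0.0, 281.0365268749017], [0.0, 431.2248607470483, 207.63416474863277], [0.0, 0.0, 1.0]] [ 1.36512536  2.22929746 -0.89916003] [ 0.21959392 -0.22433506  1.57728432] 1
scene air_gun [(0.98, 219, 171), (0.7, 214, 248), (0.24, 266, 280)]
scene trigger_pad [(0.49, 229, 133)]
scene knob_grip [(0.88, 287, 190)]
scene tint_plate [(0.65, 271, 233), (0.58, 266, 280)]
scene beam [(0.59, 263
[... 420 characters left out ...]
ger_pad [(0.49, 255, 325), (0.39, 319, 240)]
side knob_grip [(0.72, 337, 264), (0.68, 274, 205)]
side tint_plate [(0.56, 301, 203)]
side beam [(0.66, 318, 197)]
side polariscope [(0.91, 317, 225)]
side filter_slide [(0.59, 275, 212)]
side amber_bottle [(0.67, 221, 176), (0.37, 214, 213)]
side flask [(0.6, 366, 344)]
wrist [[349.31461061747603, 0.0, 276.99845484983217], [0.0, 349.31461061747603, 216.00581710825918], [0.0, 0.0, 1.0]] [-2.27986906 -1.77325672 -0.27278645] [-0.57518528 -0.0393341   0.38082142] 3
wrist air_gun []
wrist trigger_pad []
wrist knob_grip []
wrist tint_plate []
wrist beam []
wrist polariscope []
wrist filter_slide []
wrist amber_bottle [(0.85, 234, 396)]
wrist flask []
```

View pics/a_scene.png

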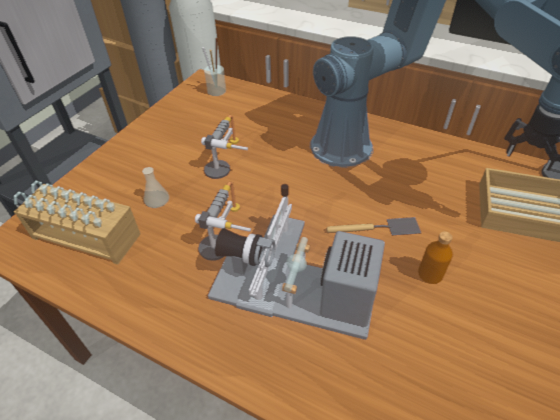

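View pics/a_side.png

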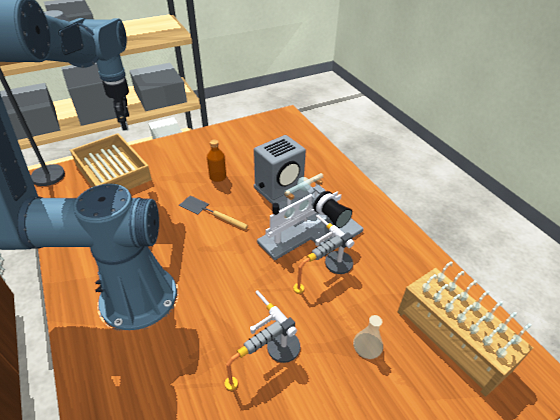

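View pics/a_wrist.png

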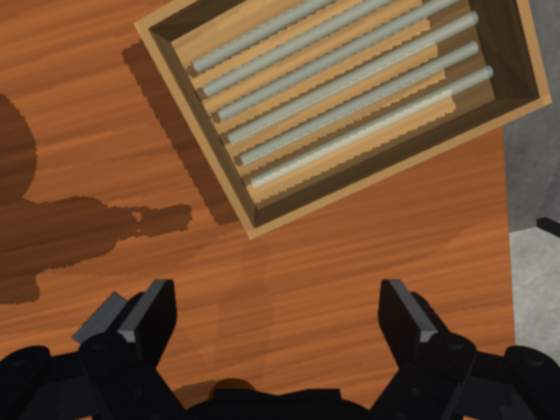

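Air gun candidates: A at scene (216,140) / side (275,330); B at scene (214,222) / side (328,243). B stands beside the polariscope, farther from the base, and its nozzle is by the slide, so B fits. I'll confirm it in crops.

Run:
```python
import cv2
a=cv2.imread("pics/a_scene.png")[160:310,185:335];b=cv2.imread("pics/a_side.png")[185:305,245:395]
cv2.imwrite("pics/c1.png",cv2.resize(a,(600,600),interpolation=cv2.INTER_CUBIC))
cv2.imwrite("pics/c2.png",cv2.resize(b,(750,600),interpolation=cv2.INTER_CUBIC))
```

```text
(no output)
```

View pics/c1.png

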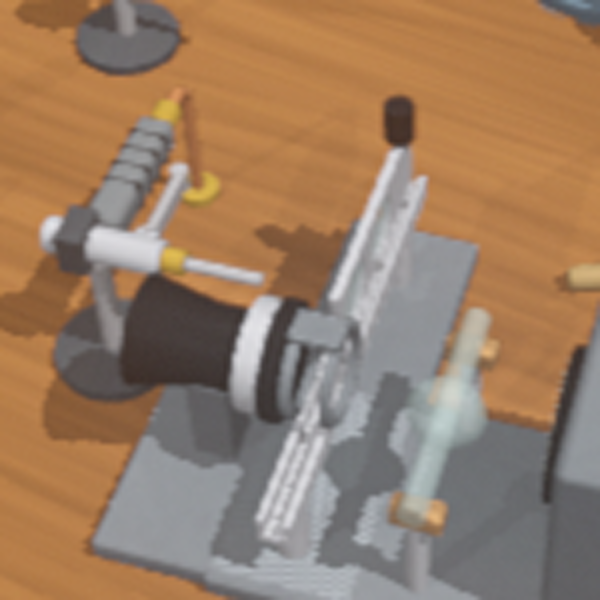

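View pics/c2.png

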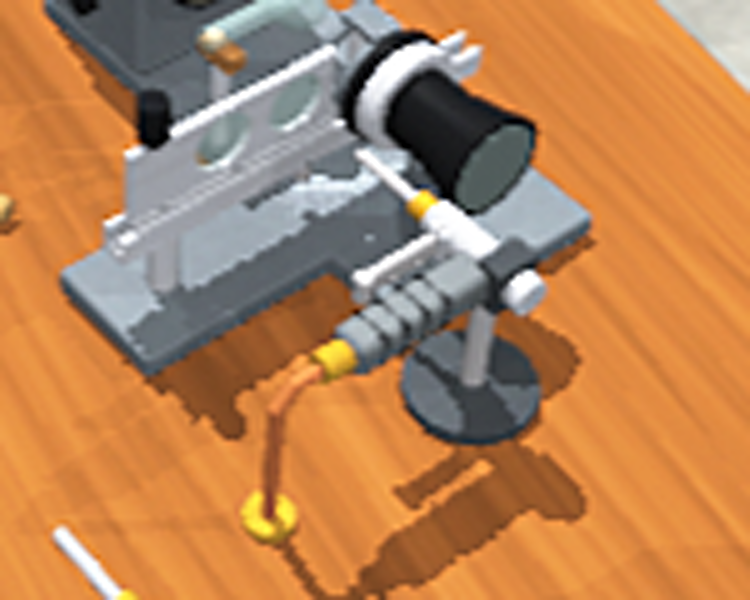

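```bash
cat > h.py <<'E'
import numpy as np,cv2,pickle
def ray(p,u,v):
    R=cv2.Rodrigues(p["rvec"])[0];K=p["camera_matrix"]
    d=R.T@np.linalg.inv(K)@[u,v,1];c=-R.T@np.asarray(p["tvec"]).ravel();return c,d
def onz(p,u,v,z):
    c,d=ray(p,u,v);return c+d*(z-c[2])/d[2]
def tri(l):
    A=np.zeros((3,3));b=np.zeros(3)
    for p,u,v in l:
        c,d=ray(p,u,v);d=d/np.linalg.norm(d);M=np.eye(3)-np.outer(d,d);A+=M;b+=M@c
    return np.linalg.solve(A,b)
def proj(p,X):
    return cv2.projectPoints(np.atleast_2d(np.array(X,float)),p["rvec"],p["tvec"],p["camera_matrix"],None)[0][:,0]
E
python3 - <<'E'
from h import *
np.set_printoptions(precision=4,suppress=True)
S=pickle.load(open("pics/a_scene.pkl","rb"));D=pickle.load(open("pics/a_side.pkl","rb"))
s=lambda x,y:(185+x/4-.4,160+y/4-.4); d=lambda x,y:(245+x/5-.4,185+y/5-.4)
for n,a,b,z in [("elbow",(180,95),(275,405),.12),("nozzle",(262,278),(362,155),.12),("back",(48,235),(525,292),.12),("trigend",(180,170),(365,283),.12),("knob",(399,122),(153,118),.169),("knobtop",(399,101),(152,95),.187),("slidetopnear",(398,150),(125,153),.152),("flange",(200,188),(269,518),0.004)]:
    a=s(*a);b=d(*b);print(n,onz(S,*a,z),onz(D,*b,z),tri([(S,*a),(D,*b)]))
E
```

```text
elbow [ 0.4538 -0.182   0.12  ] [ 0.4344 -0.1936  0.12  ] [ 0.4413 -0.1879  0.1084]
nozzle [ 0.5806 -0.0383  0.12  ] [ 0.5822 -0.0404  0.12  ] [ 0.5815 -0.0392  0.1198]
back [ 0.6129 -0.1887  0.12  ] [ 0.6099 -0.1844  0.12  ] [ 0.6114 -0.1866  0.1206]
trigend [ 0.5196 -0.1408  0.12  ] [ 0.5278 -0.1359  0.12  ] [ 0.5244 -0.1386  0.1249]
knob [ 0.4516 -0.0011  0.169 ] [0.4546 0.0022 0.169 ] [0.4536 0.     0.1712]
knobtop [ 0.4499 -0.0019  0.187 ] [0.4545 0.0036 0.187 ] [ 0.4529 -0.      0.1905]
slidetopnear [0.461  0.0028 0.152 ] [ 0.4334 -0.0021  0.152 ] [0.4431 0.0014 0.1402]
flange [ 0.4385 -0.1864  0.004 ] [ 0.4392 -0.1889  0.004 ] [ 0.4388 -0.1875  0.0032]
```

Run:
```python
from h import *
np.set_printoptions(precision=4,suppress=True)
S=pickle.load(open("pics/a_scene.pkl","rb"));D=pickle.load(open("pics/a_side.pkl","rb"));W=pickle.load(open("pics/a_wrist.pkl","rb"))
c,d=ray(W,280,210);print("wcam",c,d)
s=lambda x,y:(185+x/4-.4,160+y/4-.4); d=lambda x,y:(245+x/5-.4,185+y/5-.4)
# base corners
for p in [(355,228),(478,242),(95,548)]: print("S base",onz(S,*s(*p),.012))
for p in [(62,275),(150,372),(592,215)]: print("D base",onz(D,*d(*p),.012))
# slide top edge
print(onz(D,*d(125,153),.152),onz(D,*d(335,48),.152),onz(S,*s(403,148),.152),onz(S,*s(332,297),.152))
for yaw in (0,.1,.2,.3):
  e=np.array([np.cos(yaw),np.sin(yaw),0])
  k=np.array([.4535,0,.173])
  print(yaw,proj(S,[k,k+e*.175]).ravel(),proj(D,[k,k+e*.175]).ravel())
```

```text
wcam [0.067  0.5764 0.3751] [ 0.2774 -0.0615 -0.959 ]
S base [ 0.4275 -0.0527  0.012 ]
S base [0.3981 0.0379 0.012 ]
S base [ 0.7551 -0.0719  0.012 ]
D base [0.4072 0.0408 0.012 ]
D base [ 0.4226 -0.0603  0.012 ]
D base [ 0.7591 -0.0698  0.012 ]
[ 0.4334 -0.0021  0.152 ] [0.5983 0.0258 0.152 ] [0.4577 0.005  0.152 ] [0.5972 0.0252 0.152 ]
0 [284.3903 189.6027 252.3515 233.5508] [275.2046 207.8051 324.3019 191.3091]
0.1 [284.3903 189.6027 258.6586 235.7468] [275.2046 207.8051 321.2393 188.1816]
0.2 [284.3903 189.6027 265.3053 237.4504] [275.2046 207.8051 317.791  185.2868]
0.3 [284.3903 189.6027 272.2072 238.6337] [275.2046 207.8051 313.9939 182.6434]
```

>>> servo_tool --plan '[[[0.02, -0.04, 0.02, 0.1, 1], [0.02, -0.04, 0.02, 0.1, 1], [0.025, -0.04, 0.02, 0.1, 1], [0.025, -0.04, 0.02, 0.1, 1], [0.025, -0.04, 0.02, 0, 1], [0.025, -0.04, 0, 0, 1], [0.025, -0.04, 0, 0, 1], [0.025, -0.04, 0, 0, 1]]]'

```text
time_s: 2.3
eef_pos: [0.3304, 0.2386, 0.3444]
eef_rot: [0.001, -0.076, 0.997, 0.0]
wrist_force: [0.5, 0.4, 0.0]
opening: 1.001
```

>>> servo_tool --plan '[[[0.02, -0.04, 0, 0, 1], [0.02, -0.04, 0, 0, 1], [0.02, -0.04, 0, 0.05, 1], [0.02, -0.04, 0, 0, 1], [0.02, -0.04, 0, 0, 1], [0.02, -0.04, 0, 0, 1], [0.02, -0.04, 0, 0, 1], [0.01, -0.03, 0, 0, 1]]]'

```text
time_s: 3.1
eef_pos: [0.4806, -0.0724, 0.3438]
eef_rot: [0.0, -0.1, 0.995, -0.0]
wrist_force: [0.5, 0.3, 0.6]
opening: 1.001
```

Run:
```python
from bench import *
import cv2,pickle
p=camera("wrist");cv2.imwrite("pics/b_wrist.png",p["img"]);pickle.dump(p,open("pics/b_wrist.pkl","wb"))
o=get_obs();print(o["eef_pos"],o["eef_rot"],o["wrist_force"],o["q"])
for t in ["air_gun","trigger_pad","knob_grip","tint_plate"]:
    print(t,[(round(r["conf"],2),round(r["centre"][1]*560,1),round(r["centre"][0]*420,1)) for r in pinpoint(p,t)])
```

```text
[ 0.48134934 -0.07580218  0.34347017] [-5.21219967e-05 -9.85361709e-02  9.95132505e-01 -1.38486732e-03] [-0.36566334 -3.87702483 -0.60794022] [-0.39876279 -0.08898931  1.69096391 -0.00248509  1.53838806 -2.16687296]
air_gun [(0.66, 207.0, 239.1)]
trigger_pad [(0.84, 215.0, 224.5)]
knob_grip [(0.82, 363.9, 185.0)]
tint_plate [(0.82, 341.9, 272.2)]
```

View pics/b_wrist.png

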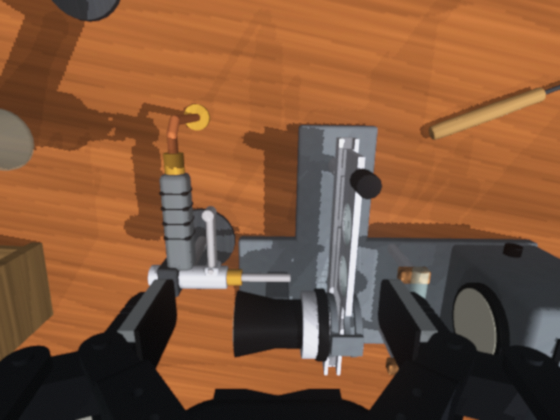

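Run:
```python
import cv2
a=cv2.imread("pics/b_wrist.png")[100:300,130:320];b=cv2.imread("pics/b_wrist.png")[110:390,290:430]
cv2.imwrite("pics/c3.png",cv2.resize(a,(570,600),interpolation=cv2.INTER_CUBIC))
cv2.imwrite("pics/c4.png",cv2.resize(b,(300,600),interpolation=cv2.INTER_CUBIC))
```

```text
(no output)
```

View pics/c3.png

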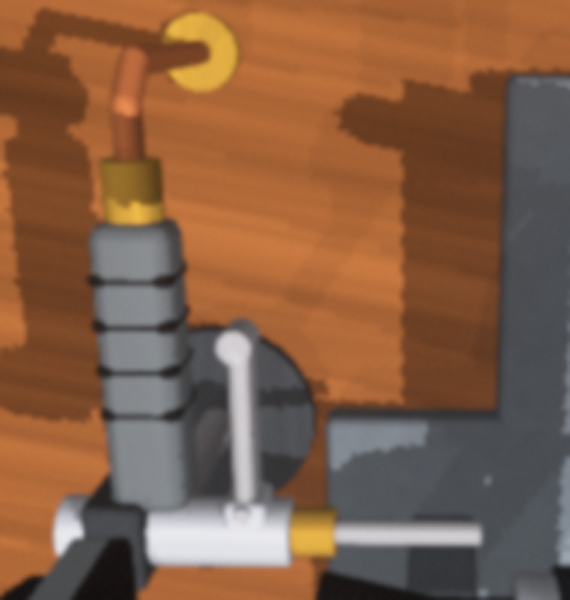

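View pics/c4.png

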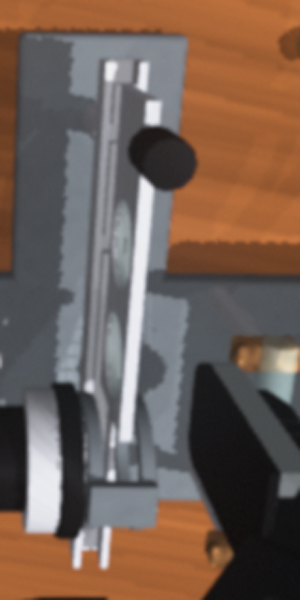

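Run:
```python
from h import *
np.set_printoptions(precision=4,suppress=True)
S=pickle.load(open("pics/a_scene.pkl","rb"));D=pickle.load(open("pics/a_side.pkl","rb"));W=pickle.load(open("pics/b_wrist.pkl","rb"))
w=lambda x,y:(130+x/3-.33,100+y/3-.33); v=lambda x,y:(290+x/2.143-.3,110+y/2.143-.3)
for n,p,z in [("gripfar",(150,500),.133),("gripnear",(137,230),.133),("trigend",(234,345),.129),("hinge",(244,515),.129),("nozzle",(481,535),.12),("back",(57,530),.12),("elbow",(130,100),.12),("flange",(201,52),.003)]:
    print(n,onz(W,*w(*p),z))
print("knobtop",onz(W,*v(168,163),.187), onz(W,*v(168,163-28),.187),onz(W,*v(168,163+28),.187))
print("edge",onz(W,*v(153,100),.152),onz(W,*v(128,440),.152))
```

```text
gripfar [ 0.5866 -0.1572  0.133 ]
gripnear [ 0.4902 -0.1727  0.133 ]
trigend [ 0.5245 -0.1365  0.129 ]
hinge [ 0.5879 -0.1239  0.129 ]
nozzle [ 0.5832 -0.0366  0.12  ]
back [ 0.6127 -0.1925  0.12  ]
elbow [ 0.4506 -0.1831  0.12  ]
flange [ 0.4394 -0.1869  0.003 ]
knobtop [ 0.4526 -0.0001  0.187 ] [ 0.442  -0.0032  0.187 ] [0.4635 0.003  0.187 ]
edge [ 0.4332 -0.0033  0.152 ] [0.5972 0.0296 0.152 ]
```

>>> servo_tool --plan '[[[0.02, -0.029, 0, 0, 1], [0.02, -0.029, -0.02, 0, 1], [0.021, -0.029, -0.04, 0, 1], [0, 0, -0.04, -0.02, 1], [0, 0, -0.04, 0, 1], [0, 0, -0.03, 0, 1], [0, 0, 0, 0, 1]]]'

```text
time_s: 4.05
eef_pos: [0.5363, -0.1517, 0.1721]
eef_rot: [-0.004, -0.091, 0.996, 0.003]
wrist_force: [-0.7, 0.3, -1.0]
opening: 1.002
```

Run:
```python
from bench import *
import cv2,pickle
for n in ["wrist","side"]:
    p=camera(n);cv2.imwrite(f"pics/d_{n}.png",p["img"]);pickle.dump(p,open(f"pics/d_{n}.pkl","wb"))
o=get_obs();print(o["eef_pos"],o["eef_rot"],o["wrist_force"],o["q"])
```

```text
[ 0.53956404 -0.15366421  0.17742346] [ 4.16599301e-05 -9.12792466e-02  9.95825333e-01  6.31698612e-05] [ 0.38173803 -0.53230391  0.16237454] [-4.89081623e-01  2.20016747e-01  1.70513730e+00  1.61365687e-04
  1.21643822e+00 -2.24274690e+00]
```

View pics/d_wrist.png

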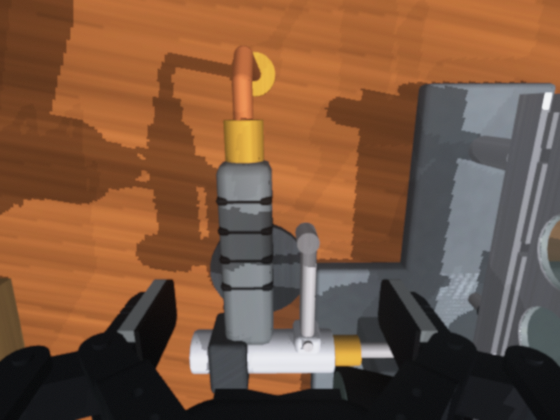

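View pics/d_side.png

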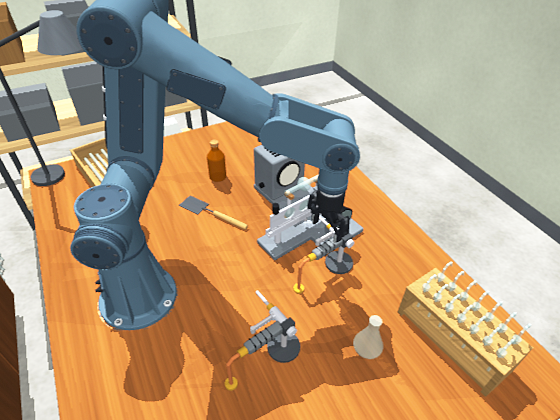

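Run:
```python
from h import *
np.set_printoptions(precision=4,suppress=True)
W=pickle.load(open("pics/d_wrist.pkl","rb"))
for n,p,z in [("gripnear",(245,165),.133),("gripfar",(249,335),.133),("mid",(247,260),.133),("trigend",(307,238),.129),("hinge",(308,340),.13),("elbow",(244,55),.12),("back",(198,352),.12),("barrelend",(345,352),.12)]:
    print(n,onz(W,*p,z))
```

```text
gripnear [ 0.4901 -0.1756  0.133 ]
gripfar [ 0.585  -0.1584  0.133 ]
mid [ 0.5395 -0.1668  0.133 ]
trigend [ 0.5231 -0.1375  0.129 ]
hinge [ 0.5844 -0.1241  0.13  ]
elbow [ 0.4403 -0.185   0.12  ]
back [ 0.6122 -0.1869  0.12  ]
barrelend [ 0.596  -0.0971  0.12  ]
```

>>> servo_tool --plan '[[[0.001, -0.007, -0.02, 0, 1], [0, 0, -0.022, 0, 1], [0, 0, -0.021, 0, 1], [0, 0, 0, 0, 1], [0, 0, 0, 0, -1], [0, 0, 0, 0, -1], [0, 0, 0, 0, -1], [0, 0, 0, 0, -1]]]'

```text
time_s: 4.95
eef_pos: [0.5412, -0.1611, 0.1161]
eef_rot: [0.001, -0.091, 0.996, 0.0]
wrist_force: [-3.3, 4.8, 7.1]
opening: 0.463
```

>>> servo_tool --plan '[[[0, 0, 0, 0, -1], [0, 0, 0, 0, -1], [0, 0, 0, 0, -1], [0, 0, 0, 0, -1]]]'

```text
time_s: 5.35
eef_pos: [0.5413, -0.1611, 0.1161]
eef_rot: [0.001, -0.091, 0.996, 0.0]
wrist_force: [-2.9, 4.8, 6.2]
opening: 0.465
```

Run:
```python
from bench import *
import cv2,pickle
p=camera("wrist");cv2.imwrite(f"pics/e_wrist.png",p["img"])
o=get_obs();print(o["time_s"],o["eef_pos"],o["wrist_force"],o["opening"])
```

```text
5.4 [ 0.54125121 -0.1611024   0.11612688] [-2.33998362  4.02855568  7.16651607] 0.4666092539395643
```

View pics/e_wrist.png

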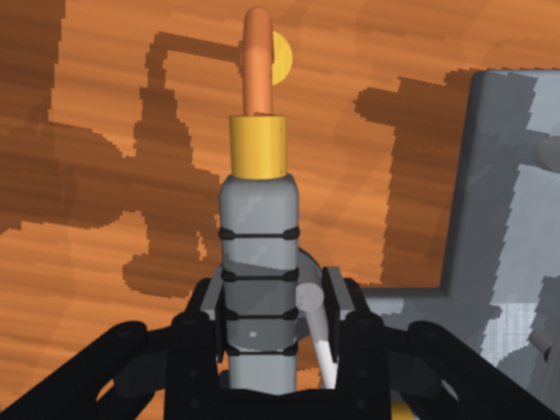

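>>> servo_tool --plan '[[[0, 0, 0, 0, 1], [0, 0, 0, 0, 1], [0, 0, 0, 0, 1], [0, 0, 0, 0, 1], [0, 0, 0, 0, 1], [0, 0, 0.04, 0, 1], [0, 0, 0.05, 0, 1], [0, 0, 0.05, 0, 1]]]'

```text
time_s: 6.2
eef_pos: [0.5399, -0.1618, 0.255]
eef_rot: [-0.0, -0.09, 0.996, 0.0]
wrist_force: [1.1, -0.4, 0.1]
opening: 0.999
```

>>> servo_tool --plan '[[[0, 0, 0.03, -0.14, 1], [-0.015, 0.02, 0, -0.14, 1], [-0.015, 0.02, 0, -0.14, 1], [-0.015, 0.02, 0, -0.14, 1], [-0.015, 0.02, 0, -0.14, 1], [-0.015, 0.02, 0, -0.14, 1], [-0.01, 0.02, 0, -0.14, 1], [0, 0.02, 0, -0.14, 1]]]'

```text
time_s: 7.0
eef_pos: [0.4544, -0.0212, 0.284]
eef_rot: [0.0, 0.455, 0.89, -0.0]
wrist_force: [0.8, 0.3, 0.5]
opening: 0.998
```

>>> servo_tool --plan '[[[0, 0.01, 0, -0.14, 1], [0, 0.01, 0, -0.14, 1], [0, 0, 0, -0.14, 1], [0, 0, 0, 0, 1]]]'

```text
time_s: 7.4
eef_pos: [0.4554, -0.0017, 0.284]
eef_rot: [0.0, 0.629, 0.778, 0.0]
wrist_force: [-0.2, -1.2, -0.7]
opening: 0.998
```

Run:
```python
from bench import *
import cv2,pickle
for n in ["wrist","side","scene"]:
    p=camera(n);cv2.imwrite(f"pics/f_{n}.png",p["img"]);pickle.dump(p,open(f"pics/f_{n}.pkl","wb"))
o=get_obs();print(o["time_s"],o["eef_pos"],o["eef_rot"],o["wrist_force"],o["opening"],o["q"])
```

```text
7.55 [ 0.45540247 -0.00205023  0.28375769] [1.79341162e-04 6.27145173e-01 7.78902368e-01 3.18171953e-05] [-0.83970081 -0.41681528  0.71167686] 1.0027852536890254 [-2.66087650e-01 -1.30091411e-01  1.84648255e+00 -8.61656287e-05
  1.42484734e+00 -4.81106260e-01]
```

View pics/f_wrist.png

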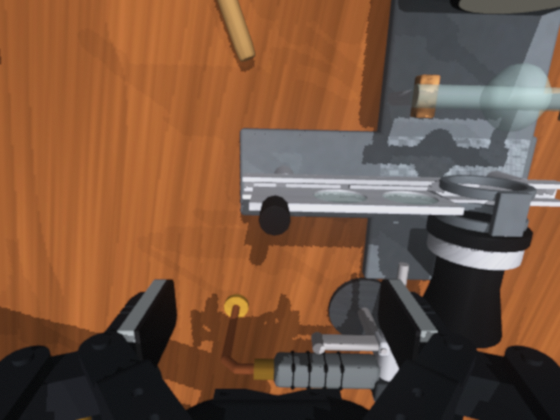

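View pics/f_side.png

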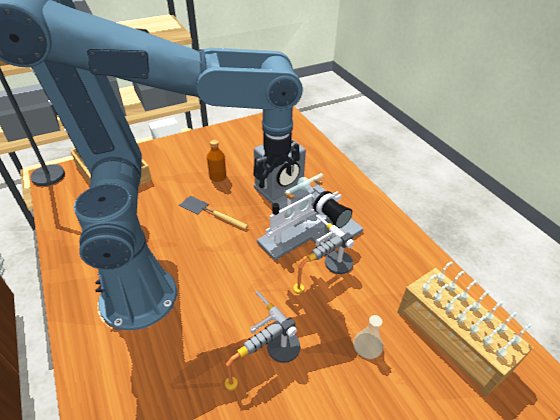

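Run:
```python
from h import *
np.set_printoptions(precision=4,suppress=True)
W=pickle.load(open("pics/f_wrist.pkl","rb"))
a=cv2.resize(W["img"][160:260,230:480],(750,300),interpolation=cv2.INTER_CUBIC);cv2.imwrite("pics/c5.png",a)
print(onz(W,274,220,.187),onz(W,250,205.5,.152),onz(W,463,211,.152))
P=pickle.load(open("pics/f_scene.pkl","rb"));cv2.imwrite("pics/c6.png",cv2.resize(P["img"][150:310,180:340],(600,600),interpolation=cv2.INTER_CUBIC))
```

```text
[0.4529 0.0005 0.187 ] [ 0.4343 -0.0031  0.152 ] [0.598  0.0275 0.152 ]
```

View pics/c5.png

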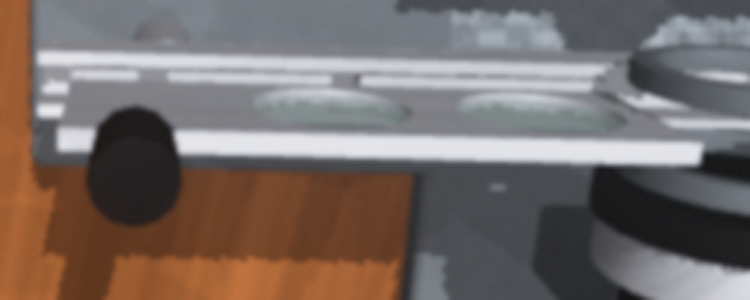

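View pics/c6.png

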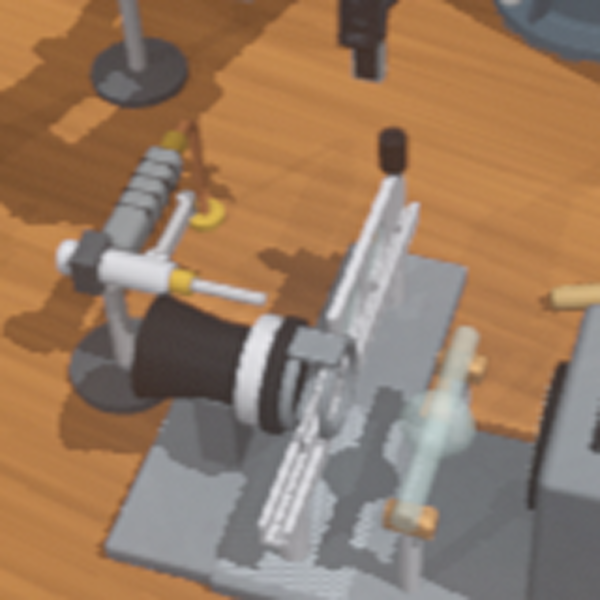

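>>> servo_tool --plan '[[[-0.0025, 0.0025, -0.03, -0.03, 1], [0, 0, -0.04, 0, 1], [0, 0, -0.03, 0, 1], [0, 0, -0.012, 0, 1], [0, 0, 0, 0, 1]]]'

```text
time_s: 8.05
eef_pos: [0.4518, 0.0007, 0.1702]
eef_rot: [-0.002, 0.64, 0.769, -0.001]
wrist_force: [0.1, 0.0, 0.3]
opening: 1.001
```

Run:
```python
from h import *
from bench import *
np.set_printoptions(precision=4,suppress=True)
W=pickle.load(open("pics/f_wrist.pkl","rb"))
for z in(.14,.161): print(onz(W,440,187,z),onz(W,535,187,z))
p=camera("wrist");cv2.imwrite("pics/g_wrist.png",p["img"])
p=camera("side");cv2.imwrite("pics/g_side.png",cv2.resize(p["img"][150:290,220:380],(686,600),interpolation=cv2.INTER_CUBIC))
o=get_obs();print(o["time_s"],o["eef_pos"],o["eef_rot"],o["wrist_force"],o["opening"])
```

```text
[0.5799 0.0404 0.14  ] [0.6543 0.0564 0.14  ]
[0.5692 0.043  0.161 ] [0.6378 0.0577 0.161 ]
8.15 [0.4538 0.0003 0.1728] [0.0008 0.6397 0.7686 0.0003] [-0.6002 -0.0953  0.0008] 0.9969402858356992
```

View pics/g_wrist.png

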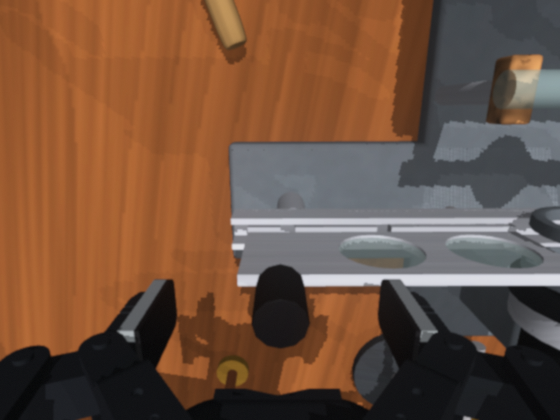

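View pics/g_side.png

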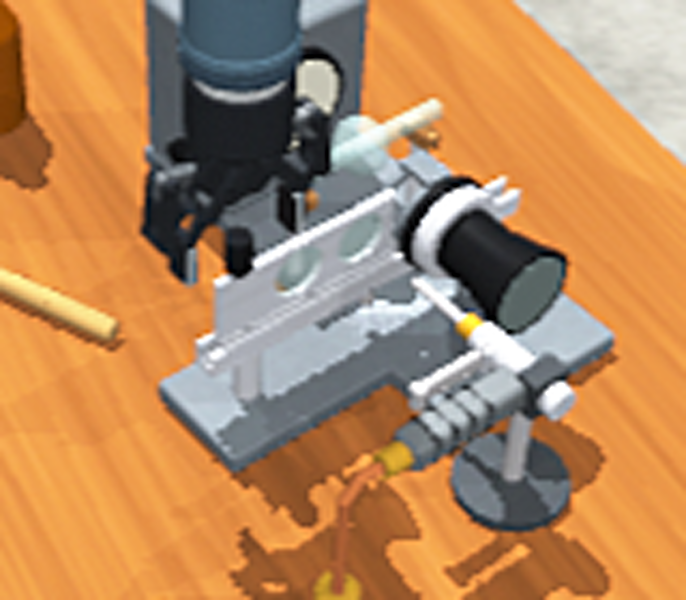

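>>> servo_tool --plan '[[[0, 0, 0, 0, -1], [0, 0, 0, 0, -1], [0, 0, 0, 0, -1], [0, 0, 0, 0, -1], [0, 0, 0, 0, -1], [0, 0, 0, 0, -1], [0, 0, 0, 0, -1]]]'

```text
time_s: 8.85
eef_pos: [0.4531, 0.0007, 0.1722]
eef_rot: [0.0, 0.64, 0.768, 0.0]
wrist_force: [-2.4, 1.1, 5.3]
opening: 0.232
```

>>> servo_tool --plan '[[[0.01, 0.002, 0, 0, -1], [0, 0, 0, 0, -1], [0, 0, 0, 0, -1]]]'

```text
time_s: 9.15
eef_pos: [0.4639, 0.0027, 0.1722]
eef_rot: [0.001, 0.64, 0.768, 0.001]
wrist_force: [2.9, 1.1, 4.1]
opening: 0.237
```

>>> servo_tool --plan '[[[0.01, 0.0019, 0, 0, -1], [0.01, 0.0019, 0, 0, -1], [0.005, 0.0009, 0, 0, -1], [0, 0, 0, 0, -1], [0, 0, 0, 0, -1]]]'

```text
time_s: 9.65
eef_pos: [0.4887, 0.0074, 0.1722]
eef_rot: [0.001, 0.64, 0.768, 0.001]
wrist_force: [2.9, 2.8, 4.4]
opening: 0.238
```

Run:
```python
from h import *
from bench import *
np.set_printoptions(precision=4,suppress=True)
p=camera("wrist");cv2.imwrite("pics/h_wrist.png",p["img"]);pickle.dump(p,open("pics/h_wrist.pkl","wb"))
p=camera("side");cv2.imwrite("pics/h_side.png",cv2.resize(p["img"][150:290,220:380],(686,600),interpolation=cv2.INTER_CUBIC))
o=get_obs();print(o["time_s"],o["eef_pos"],o["eef_rot"],o["wrist_force"],o["opening"])
```

```text
9.75 [0.4886 0.0074 0.1722] [0.0009 0.6399 0.7685 0.0007] [2.4003 1.3518 5.027 ] 0.23990130122298314
```

View pics/h_wrist.png

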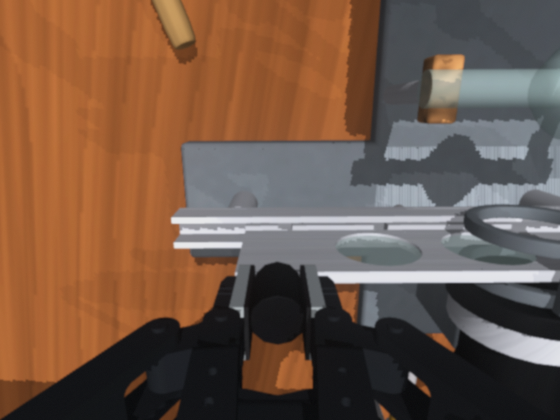

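View pics/h_side.png

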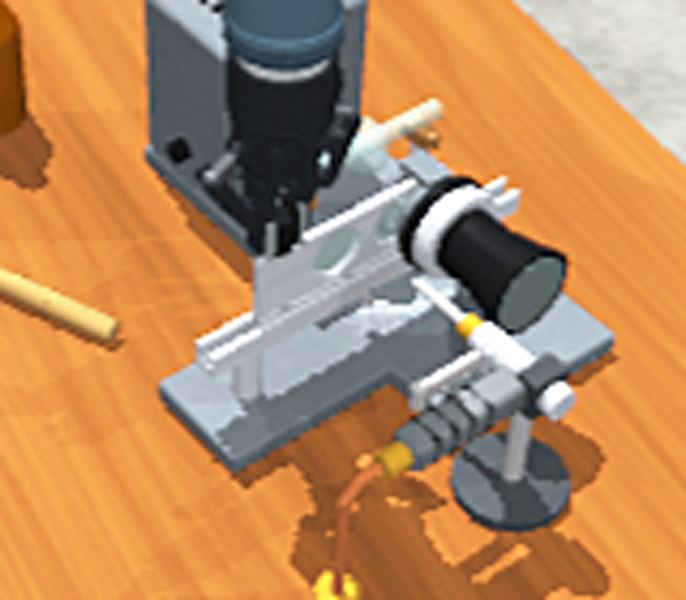

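>>> servo_tool --plan '[[[0.004, 0.0007, 0, 0, -1], [0.004, 0.0008, 0, 0, -1], [0, 0, 0, 0, -1], [0, 0, 0, 0, -1]]]'

```text
time_s: 10.15
eef_pos: [0.4964, 0.0089, 0.1722]
eef_rot: [0.001, 0.64, 0.768, 0.0]
wrist_force: [3.8, 1.4, 5.2]
opening: 0.234
```

>>> servo_tool --plan '[[[0.002, 0.0004, 0, 0, -1], [0, 0, 0, 0, -1]]]'

```text
time_s: 10.35
eef_pos: [0.4978, 0.0091, 0.1722]
eef_rot: [0.0, 0.64, 0.768, -0.0]
wrist_force: [-0.0, 0.8, 7.2]
opening: 0.242
```

>>> servo_tool --plan '[[[0.002, 0.0004, 0, 0, -1], [0, 0, 0, 0, -1]]]'

```text
time_s: 10.55
eef_pos: [0.4997, 0.0095, 0.1722]
eef_rot: [0.0, 0.64, 0.768, -0.0]
wrist_force: [-0.3, 0.7, 7.8]
opening: 0.239
```

>>> servo_tool --plan '[[[0.002, 0.0004, 0, 0, -1], [0, 0, 0, 0, -1], [0, 0, 0, 0, -1]]]'

```text
time_s: 10.85
eef_pos: [0.5019, 0.0099, 0.1722]
eef_rot: [0.0, 0.64, 0.768, 0.0]
wrist_force: [-0.5, 1.2, 7.2]
opening: 0.236
```

>>> servo_tool --plan '[[[0.001, 0.0002, 0, 0, -1], [0, 0, 0, 0, -1]]]'

```text
time_s: 11.05
eef_pos: [0.5025, 0.01, 0.1722]
eef_rot: [-0.0, 0.64, 0.768, -0.0]
wrist_force: [-2.8, -0.2, 10.1]
opening: 0.24
```

>>> servo_tool --plan '[[[0.001, 0.0002, 0, 0, -1], [0, 0, 0, 0, -1]]]'

```text
time_s: 11.25
eef_pos: [0.5033, 0.0102, 0.1722]
eef_rot: [-0.0, 0.64, 0.768, -0.001]
wrist_force: [-3.0, 0.2, 9.8]
opening: 0.237
```

Run:
```python
from h import *
from bench import *
np.set_printoptions(precision=4,suppress=True)
o=get_obs();print(o["time_s"],o["eef_pos"],o["wrist_force"])
p=camera("side");cv2.imwrite("pics/i_side.png",cv2.resize(p["img"][170:260,260:360],(660,594),interpolation=cv2.INTER_CUBIC))
o=get_obs();print(o["time_s"],o["eef_pos"],o["wrist_force"])
print(p["tvec"])
p=camera("wrist");cv2.imwrite("pics/i_wrist.png",p["img"]);pickle.dump(p,open("pics/i_wrist.pkl","wb"))
o=get_obs();print(o["time_s"],o["eef_pos"],o["wrist_force"])
```

```text
11.25 [0.5033 0.0102 0.1722] [-2.9984  0.197   9.7646]
11.3 [0.5033 0.0102 0.1722] [-3.4971 -0.7508  9.9443]
[-0.4241  0.245   1.2442]
11.35 [0.5033 0.0102 0.1721] [-2.6598 -0.1427  9.5962]
```

View pics/i_wrist.png

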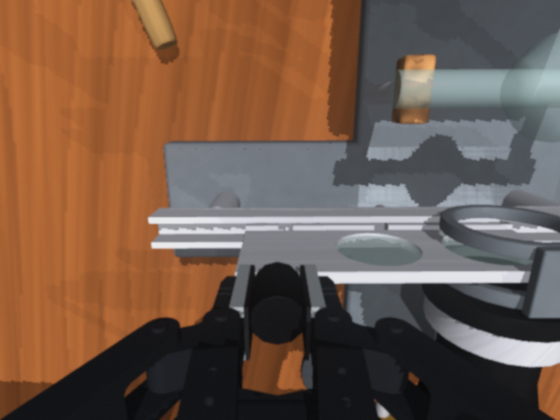

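View pics/i_side.png

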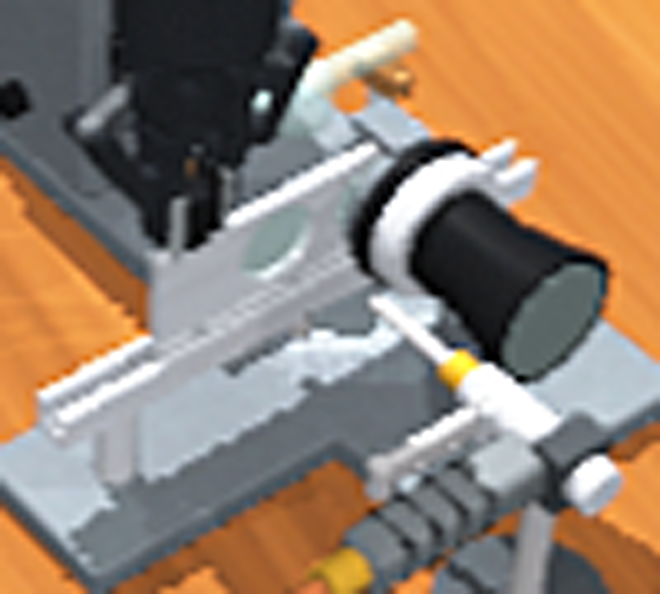

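Run:
```python
from h import *
np.set_printoptions(precision=4,suppress=True)
W=pickle.load(open("pics/f_wrist.pkl","rb"));S=pickle.load(open("pics/f_scene.pkl","rb"))
X=tri([(W,523,98),(S,180+438/3.75,150+415/3.75)]);print("bulb",X)
e=np.array([np.cos(.185),np.sin(.185),0]);f=np.array([-e[1],e[0],0]);k=np.array([.4529,.0005,0])
print((X-k)@e,(X-k)@f, "joint est",.185-(X-k)@e)
im=cv2.resize(W["img"],None,fx=1,fy=1).copy()
t=np.linspace(0,2*np.pi,60)
for j,c in((.005,(0,0,255)),(.012,(0,255,0)),(.019,(255,0,0))):
    O=k+e*(.185-j)
    for y,r in((-.019,.041),(0,.036)):
        P=[O+e*r*np.cos(a)+f*y+np.array([0,0,.12+r*np.sin(a)]) for a in t]
        cv2.polylines(im,[proj(W,P).round().astype(int)],True,c,1)
    print(j,proj(W,[O+f*.085+[0,0,.12]]),proj(S,[O+f*.085+[0,0,.12]]))
cv2.imwrite("pics/o.png",cv2.resize(im[130:300,360:560],(700,595),interpolation=cv2.INTER_CUBIC))
```

```text
bulb [0.6239 0.12   0.1285]
0.19007982153451392 0.08604896494951257 joint est -0.0050798215345139175
0.005 [[503.0119  98.1238]] [[297.0685 259.416 ]]
0.012 [[494.2742  97.8794]] [[297.8022 257.2544]]
0.019 [[485.5331  97.6349]] [[298.5297 255.1111]]
```

View pics/o.png

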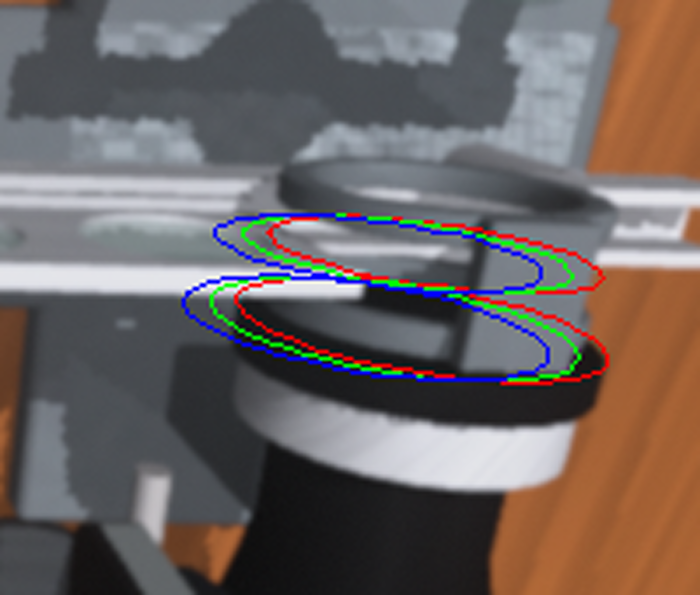

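>>> servo_tool --plan '[[[0.003, 0.0006, 0, 0, -1], [0.003, 0.0005, 0, 0, -1], [0, 0, 0, 0, -1]]]'

```text
time_s: 11.65
eef_pos: [0.5102, 0.0115, 0.1722]
eef_rot: [0.0, 0.64, 0.768, 0.0]
wrist_force: [3.7, 1.2, 6.4]
opening: 0.236
```

>>> servo_tool --plan '[[[0.002, 0.0004, 0, 0, -1], [0, 0, 0, 0, -1]]]'

```text
time_s: 11.85
eef_pos: [0.5123, 0.0119, 0.1722]
eef_rot: [0.001, 0.64, 0.768, 0.0]
wrist_force: [3.1, 1.4, 4.9]
opening: 0.24
```

>>> servo_tool --plan '[[[0.002, 0.0004, 0, 0, -1], [0, 0, 0, 0, -1]]]'

```text
time_s: 12.05
eef_pos: [0.5146, 0.0123, 0.1722]
eef_rot: [0.001, 0.64, 0.768, 0.001]
wrist_force: [3.8, 1.5, 4.9]
opening: 0.236
```

>>> servo_tool --plan '[[[0.001, 0.0002, 0, 0, -1], [0, 0, 0, 0, -1]]]'

```text
time_s: 12.25
eef_pos: [0.5155, 0.0125, 0.1722]
eef_rot: [0.001, 0.64, 0.768, 0.0]
wrist_force: [3.1, 2.1, 4.6]
opening: 0.23
```

>>> servo_tool --plan '[[[0.001, 0.0002, 0, 0, -1], [0, 0, 0, 0, -1]]]'

```text
time_s: 12.45
eef_pos: [0.516, 0.0126, 0.1722]
eef_rot: [0.0, 0.64, 0.768, -0.0]
wrist_force: [0.4, 0.5, 8.1]
opening: 0.236
```

>>> servo_tool --plan '[[[0.001, 0.0002, 0, 0, -1], [0, 0, 0, 0, -1]]]'

```text
time_s: 12.65
eef_pos: [0.5163, 0.0126, 0.1721]
eef_rot: [-0.0, 0.64, 0.768, -0.001]
wrist_force: [-3.6, -0.6, 10.4]
opening: 0.239
```

>>> servo_tool --plan '[[[0.001, 0.0002, 0, 0, -1], [0, 0, 0, 0, -1]]]'

```text
time_s: 12.85
eef_pos: [0.5166, 0.0127, 0.1721]
eef_rot: [-0.001, 0.64, 0.769, -0.001]
wrist_force: [-5.8, -1.5, 13.1]
opening: 0.236
```

>>> servo_tool --plan '[[[0.001, 0.0002, 0, 0, -1], [0, 0, 0, 0, -1]]]'

```text
time_s: 13.05
eef_pos: [0.5169, 0.0127, 0.1721]
eef_rot: [-0.001, 0.64, 0.769, -0.002]
wrist_force: [-10.3, -2.4, 15.0]
opening: 0.235
```

>>> servo_tool --plan '[[[0.001, 0.0002, 0, 0, -1], [0, 0, 0, 0, -1]]]'

```text
time_s: 13.25
eef_pos: [0.5172, 0.0128, 0.1721]
eef_rot: [-0.002, 0.64, 0.769, -0.003]
wrist_force: [-13.8, -3.4, 18.6]
opening: 0.234
```

>>> servo_tool --plan '[[[-0.001, -0.0002, 0, 0, -1], [-0.001, -0.0002, 0, 0, -1], [-0.001, -0.0002, 0, 0, -1], [0, 0, 0, 0, -1], [0, 0, 0, 0, -1]]]'

```text
time_s: 13.75
eef_pos: [0.5164, 0.0126, 0.1722]
eef_rot: [-0.0, 0.64, 0.768, -0.001]
wrist_force: [-2.3, -0.3, 9.6]
opening: 0.233
```

Run:
```python
from h import *
from bench import *
np.set_printoptions(precision=4,suppress=True)
p=camera("side");cv2.imwrite("pics/j_side.png",cv2.resize(p["img"][170:260,260:360],(660,594),interpolation=cv2.INTER_CUBIC))
p=camera("wrist");cv2.imwrite("pics/j_wrist.png",p["img"])
p=camera("scene");cv2.imwrite("pics/j_scene.png",cv2.resize(p["img"][150:310,180:340],(600,600),interpolation=cv2.INTER_CUBIC))
o=get_obs();print(o["time_s"],o["eef_pos"],o["wrist_force"],o["opening"])
```

```text
13.9 [0.5164 0.0127 0.1721] [-3.7446 -0.0229  9.3825] 0.23682348301810335
```

View pics/j_wrist.png

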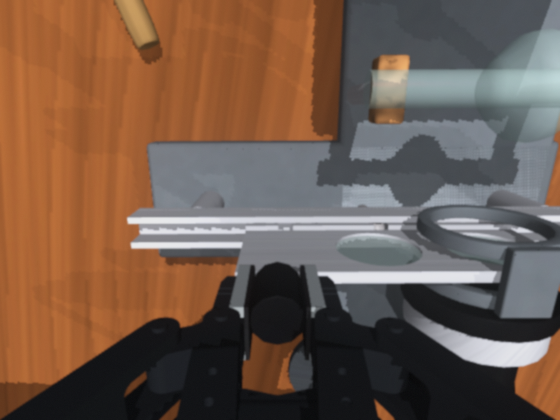

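View pics/j_scene.png

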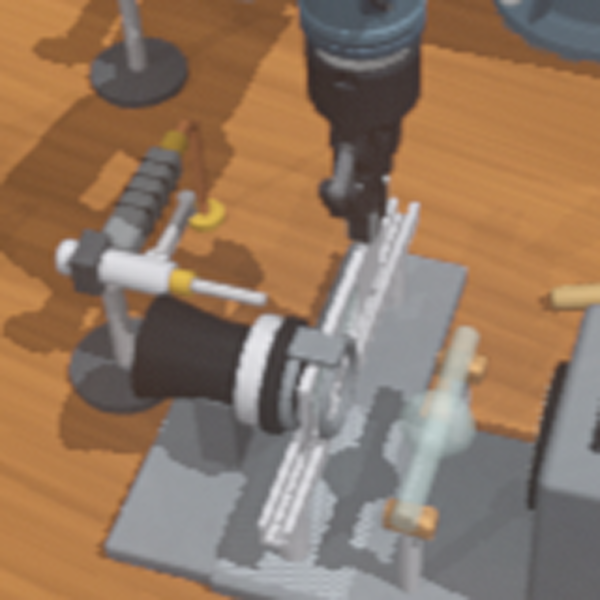

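View pics/j_side.png

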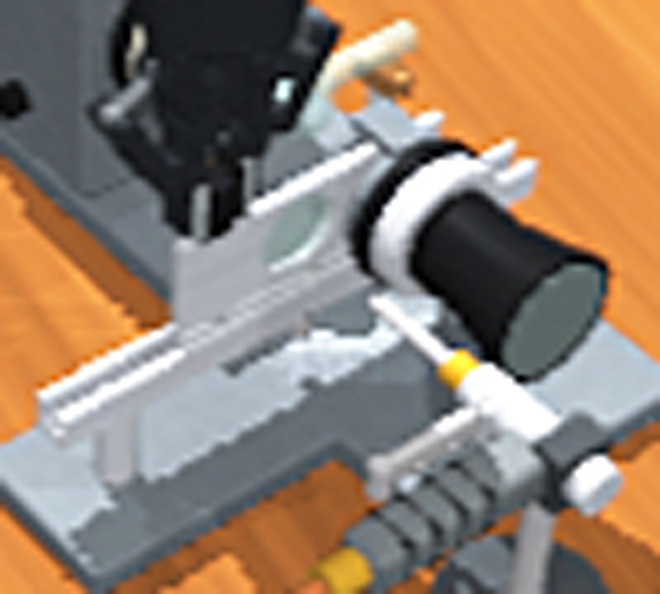

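Forward resistance rose sharply, so the ball looks seated. I'll check with a gentle backward pull, staying below the break-out force.

>>> servo_tool --plan '[[[-0.001, -0.0002, 0, 0, -1], [0, 0, 0, 0, -1]]]'

```text
time_s: 14.1
eef_pos: [0.5161, 0.0126, 0.1722]
eef_rot: [0.001, 0.64, 0.768, 0.0]
wrist_force: [1.1, -0.1, 7.1]
opening: 0.233
```

>>> servo_tool --plan '[[[-0.001, -0.0002, 0, 0, -1], [0, 0, 0, 0, -1]]]'

```text
time_s: 14.3
eef_pos: [0.5158, 0.0125, 0.1722]
eef_rot: [0.001, 0.64, 0.768, 0.001]
wrist_force: [5.8, 1.8, 4.4]
opening: 0.239
```

>>> servo_tool --plan '[[[-0.001, -0.0002, 0, 0, -1], [0, 0, 0, 0, -1]]]'

```text
time_s: 14.5
eef_pos: [0.5156, 0.0125, 0.1722]
eef_rot: [0.002, 0.64, 0.768, 0.002]
wrist_force: [8.7, 2.5, 1.6]
opening: 0.241
```

>>> servo_tool --plan '[[[0.001, 0.0002, 0, 0, -1], [0.001, 0.0002, 0, 0, -1], [0, 0, 0, 0, -1], [0, 0, 0, 0, -1], [0, 0, 0, 0, -1], [0, 0, 0, 0, -1], [0, 0, 0, 0, -1]]]'

```text
time_s: 15.2
eef_pos: [0.516, 0.0126, 0.1721]
eef_rot: [0.0, 0.64, 0.768, 0.0]
wrist_force: [1.1, 0.0, 7.5]
opening: 0.238
```

Run:
```python
from bench import *
o=get_obs();print(o["time_s"],o["eef_pos"],o["wrist_force"],o["opening"],abs(o["dq"]).max())
print(hand_in())
```

```text
15.2 [0.51603716 0.01258875 0.17214722] [1.06458684 0.02033485 7.46486863] 0.23804405382041866 0.001246085468633123
the job is handed in; nothing more can be done
None
```

I dusted the tint plate and pushed the filter slide into the first notch. I then handed the job in at 15.2 s, still gripping the knob. The hand-in gave no verdict, so the success conditions below are my own readings.

- **Trigger:** I used the air gun farther from the base, beside the polariscope. The jaws closed to about 40 mm over grip and trigger, which is the fully squeezed figure, and stayed there about 0.5 s. After I let go, the pictures showed the trigger released and the hand well clear.
- **Slide:** I pushed the knob in about 64 mm along the rail. Resistance then rose sharply, to about 14 N forwards. A gentle pull back met about 9 N with only fractions of a millimetre of movement. Held both ways like that, the ball is seated.
- **At hand-in:** The load along the rail was about 1 N, the arm was still, and the jaws were closed on the knob. I never pushed the slide past the notch, and I did not touch the bottle, the flask or the paddle.
- **Checks that disagreed:** My first camera estimate of the slide's starting position was 15 to 20 mm. A later overlay gave about 5 mm or a little less, and triangulating the bulb gave an impossible -5 mm. The click was felt at a travel that fits a start of about 5.6 mm. I trusted the feel over the pictures, so the slide's exact position is not confirmed by camera.

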